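Cock the ring tester and load a bush

TASK

Make the ring tester ready for a test: draw its sprung striker arm back by the upright peg, feeling for the stop behind the catch, then ease it forward so that the hair-trigger catch gently takes the arm; do not press hard on catch or buffer, do not let the arm fly, and keep off the catch and its trigger. Then stand the stepped bush with the straight lower half (24 mm wide) upright in the round nest that the arm has cleared, and let go. Leave the flanged bush and the cone standing where they are.

Things in the scene. Friction and masses are not known exactly. Their poses are not given: they have to be found in the camera images.
- tester: Ring tester: grey steel base plate 210 x 236 x 12 mm, fixed to the bench, with all it carries. Origin under the plate (which spans x -105..105, y -130..106 mm of its frame), z up. In its frame the arm's pivot is at x 65, y 0 mm, and the arm at rest points 150 deg counterclockwise of +x.
- striker (a joint): Angle of the aluminium striker arm about the upright pivot (rad): 0 at rest, growing counterclockwise from above as it is drawn back. A spring pulls it to 0: 4 N at the peg at rest, 8 N drawn back. Arm 16 mm wide, 126 mm long from the pivot, 28 to 38 mm above the bench. Let go of it only when the catch bears it: it must never run forward faster than 2 rad/s.
- peg (a point): Middle of the upright steel grip peg on the striker arm: 14 mm diameter, 32 mm tall, from 38 to 70 mm above the bench, 100 mm from the pivot axis; this point is 54 mm above the bench. It moves with the arm.
- pivot (a point): The arm's upright pivot axis, 33 mm above the bench; the post reaches 46 mm.
- catch_block: The catch: steel plate 134 x 34 mm with catch lever, upright trigger tail and rubber-faced buffer, all below 36 mm above the bench. Origin on the pin's circle where the arm stands at 1.15 rad; x along the draw. Once the arm has met the buffer it has passed the catch. Hooked, the catch bears 6.5 N; over 11 N on catch or buffer spoils them. Touching the tail (74 +-15 mm along -x) fires the arm.
- nest (a point): Centre of the floor of the round nest: 30 mm inner diameter with a 4 mm high, 5 mm thick rim, floor 20 mm above the bench, 75 mm from the pivot. The arm at rest stands across it. A low round pick-up (top 19 mm above the bench) stands 48 mm beyond it.
- sample_bush_1: The bush to load: plain steel, stepped; straight lower part 24 mm in diameter, narrower boss above, 22 mm tall, loose, standing. Origin at the centre of its underside, z up. Grasp it across the lower part.
- sample_bush_2: Another bush, to be left: thin 28 mm flange below, narrow boss above, 20 mm tall, loose. Origin at the centre of its underside.
- sample_cone: Turned cone, to be left: 22 mm in diameter, 26 mm tall, loose. Origin at the centre of its underside.
- pin (a point): Steel pin (8 mm) under the arm's tip, 120 mm from the pivot. Late in the draw it pushes the sprung catch lever aside (about 1 N), passes it, and the lever snaps in behind it to hold the arm. The catch's setting is not measured: the hooked arm stands anywhere from 1.05 to 1.31 rad. To be felt: 0.017 rad (1.7 mm at the peg) beyond hooked is a stiff spring buffer, about 11 N per mm at the peg.

How it is judged:
By the outcome, as a careful person would: the job done as asked, in the order asked, and still so for the second after the job is handed in, with the robot touching nothing.
It also fails if it takes over 66 s, if anything falls off the work surface, if the arm or the gripper's body presses on something with over 40 N, if the wrist force passes 120 N, or if a joint passes its speed limit or range.

ROBOT

A 6-joint arm with a two-finger parallel gripper is mounted at the origin on a cart in front of the work surface, level with it; the furniture and walls round the work are solid. World frame = base frame: x ahead of the robot, y to its left, z up, the work surface at z = 0. Lengths are in m, angles in rad, forces in N, time in s.
With the tool pointing down it reaches from about 0.3 to 0.775 m from the base axis. Payload 14.6 kg.
Tool frame: the origin (TCP) lies at the centre of the arm's flange, where the gripper is bolted on; the fingertips stand 199 mm ahead of it and the grasp point (between the pads) lies 180 mm ahead of it; z points along the fingers, y is the line along which they close (so a half turn about z gives the same grasp; the last joint's range is limited). The gripper opens to 94 mm and grips with 3 to 60 N. Pads are 16 mm wide; open, the fingers measure 119 mm over their backs; the gripper's body (75 mm by 177 mm) begins 78 mm behind the grasp point.
Start: joints at [-1.232, 0.3, 1.521, -0, 1.321, -0.067], TCP at [0.217, -0.505, 0.405] pointing down, gripper open.
Joint ranges: [-3.03, 3.03], [-0.79, 2.21], [0.23, 2.52], [-1.04, 4.18], [0, 3.07], [-2.55, 2.55]. Speed limits (rad/s): [2.22, 2.22, 2.57, 3.14, 3.14, 3.14].

INTERFACE

Orientations are given as [roll, pitch, yaw] about the fixed x, y, z axes, in that order (R = Rz(yaw) Ry(pitch) Rx(roll)).
In Python, from station import ctrl gives the robot as it stands. The module is installed in compiled form; this text tells all that it offers.
- The arm moves only by the tool servo_tool, never from a script. Its argument "motion" is a list of rows, each a list of 5 numbers: the closure, from 0 (fully open) to 1 (shut), then the shift along the world's x, y, z in cm, then the turn about the world's z in degrees. A call has 1 to 20 rows; each row is the pose to reach, as a shift and turn from the pose commanded when the call began; what a row does not reach only later rows make up. A row lasts 1/8 s, in which the tool goes at most 62.5 mm and 10.7 degrees, less where a joint would pass 70% of its speed; a pose out of reach is approached as far as the arm can. A call with a gripper value outside its range is refused whole. The fingers move at their own pace and stop on an object; "squeeze" is the grip in N (left out, the last holds). Time passes only in rows, so rows that repeat a pose let the fingers close. It gives the time, the measured TCP pose, the force, the opening and the grip force at its end, in the units of the state.
- ctrl.get_obs(): the state, without advancing time (a new reading comes with each control period).
- ctrl.camera(name): name is "side" or "top" or "wrist"; returns a dict with "image" (420x560x3 uint8, red, green, blue), "fx", "fy", "cx", "cy" (pixels), "camera_from_world" (4x4, takes a point from world to camera coordinates); the wrist camera has in their place "hand_eye" (4x4, takes a point from camera to tool coordinates, whose origin is the TCP and whose axes are the flange's). Camera axes: x right, y up, looking along -z (the intrinsics and any distortion apply to the point x, -y, -z); pixel columns grow to the right and rows downward; lengths in m; the calibration is good to about 2 mm. A picture is of the moment at which its call begins: read the wrist's pose just before it. There is no depth.
- ctrl.hand_in(): hands the job in; it is judged then, once.
The state is a dict: "time_s": time; "qpos": joint angles; "joint_vel": joint speeds; "tau": joint torques, N m; "ee_pos": TCP position; "eef_rot": TCP orientation; "force": force on the tool from outside, world axes, zero at the start; "moment": the same for the moment, N m; "grip_width": finger opening in m; "grip_force": force on a finger pad.
Only numpy, scipy, OpenCV 4.12 (cv2) and the standard library are available. Lean on these libraries where they do the work, as an engineer would, in place of code of your own. Each camera call takes 0.05 s, during which the arm holds its last target. There are 200 camera calls.

## Working session

There is one attempt and no reset: what is moved stays moved. The work goes in short steps, Python scripts to look and compute and a tool call to move; the robot and the scene stay as the last step left them, time stands still between calls to the robot, and variables do not carry over. Pictures are saved under pics/ and viewed, at most 10 in all, crops included, and the job is handed in when it is done.

Besides the shell and the picture viewer there is one more tool, called after ">>>" by a JSON object that holds its "method" and its "body". servo_tool: Moves the arm, as the interface text tells. Its arguments: {"type":"object","properties":{"motion":{"type":"array","items":{"type":"array","items":{"type":"number"}}},"squeeze":{"type":"number"}},"required":["motion"]}

```bash
mkdir -p pics; cat > h.py <<'E'
import numpy as np, cv2
from station import ctrl
from scipy.spatial.transform import Rotation as R
def cam(n):
    o=ctrl.get_obs(); c=ctrl.camera(n)
    if n=="wrist":
        T=np.eye(4); T[:3,:3]=R.from_euler('xyz',o['eef_rot']).as_matrix(); T[:3,3]=o['ee_pos']
        c['wc']=T@np.array(c['hand_eye'])
    else: c['wc']=np.linalg.inv(np.array(c['camera_from_world']))
    return c
def save(c,n): cv2.imwrite('pics/'+n,cv2.cvtColor(c['image'],cv2.COLOR_RGB2BGR))
def pt(c,u,v,z):
    d=c['wc'][:3,:3]@np.array([(u-c['cx'])/c['fx'],-(v-c['cy'])/c['fy'],-1]); o=c['wc'][:3,3]
    return (o+d*(z-o[2])/d[2]).round(4)
def px(c,p):
    q=np.linalg.inv(c['wc'])@np.append(p,1); return np.array([c['cx']+c['fx']*q[0]/-q[2], c['cy']-c['fy']*q[1]/-q[2]]).round(1)
E
python3 - <<'E'
from h import *
for n in("top","side"):
    c=cam(n); save(c,n+"0.png"); print(n,[k for k in c],c['fx'],c['wc'].round(3).tolist(),c.get('distortion'))
o=ctrl.get_obs(); print(o)
E
```

```text
top ['image', 'fx', 'fy', 'cx', 'cy', 'camera_from_world', 'wc'] 445.28733325932893 [[-0.027, 0.998, -0.061, 0.462], [-0.999, -0.028, -0.018, -0.06], [-0.019, 0.06, 0.998, 1.022], [0.0, 0.0, 0.0, 1.0]] None
side ['image', 'fx', 'fy', 'cx', 'cy', 'camera_from_world', 'wc'] 524.8295585425232 [[-0.843, 0.218, -0.491, -0.046], [-0.537, -0.374, 0.756, 0.806], [-0.018, 0.902, 0.432, 0.575], [0.0, 0.0, 0.0, 1.0]] None
{'time_s': 0.1, 'qpos': array([-1.23162654e+00,  3.00416047e-01,  1.52151237e+00, -1.61574746e-05,
        1.32069869e+00, -6.65847600e-02]), 'joint_vel': array([ 0.00228253, -0.00107535, -0.00133379,  0.001293  ,  0.00086828,
        0.00054224]), 'tau': array([ 2.26321165e-03, -5.32634282e+01, -3.53280008e+01,  7.09765172e-02,
        2.35175702e-02, -8.00884709e-05]), 'ee_pos': array([ 0.21708649, -0.50531496,  0.40414549]), 'eef_rot': array([-3.14055945e+00, -5.32119567e-05,  4.05758524e-01]), 'force': array([0.0503553 , 0.14236712, 0.28216772]), 'moment': array([-0.03408155, -0.00619967,  0.02296263]), 'grip_force': 0.0, 'grip_width': 0.09415846328649946}
```

View pics/top0.png

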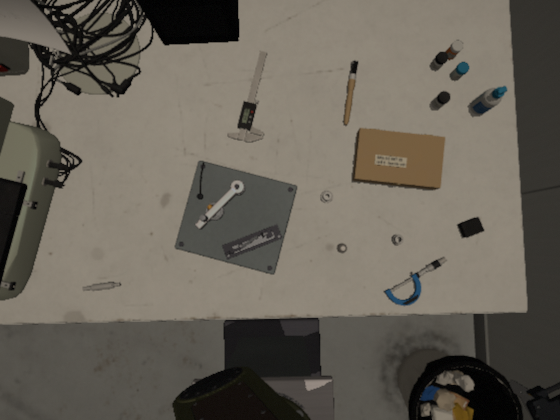

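View pics/side0.png

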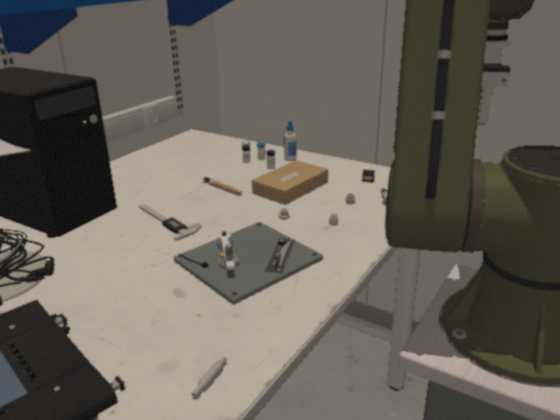

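The top view shows the plate with corners at about (202,162), (297,185), (273,273) and (177,247). The pivot is at (237,187), the arm tip at (199,226) and the catch near (252,241). Three small parts stand at (326,196), (342,248) and (397,240). The side view shows the same layout, with the parts at (284,214), (334,219) and (350,199).

```bash
python3 - <<'E'
from h import *
c=cam("top"); 
for n,u,v,z in [("c1",202,162,.012),("c2",297,185,.012),("c3",273,273,.012),("c4",177,247,.012),("pivot",237,187,.046),("A",326,196,.02),("B",342,248,.02),("C",397,240,.02)]: print(n,pt(c,u,v,z))
im=c['image'][140:290,165:425]
big=cv2.resize(im,None,fx=3,fy=3,interpolation=cv2.INTER_CUBIC)
cv2.imwrite('pics/topz.png',cv2.cvtColor(cv2.convertScaleAbs(big,alpha=1.5),cv2.COLOR_RGB2BGR))
E
```

```text
c1 [0.6458 0.1271 0.012 ]
c2 [ 0.5863 -0.0892  0.012 ]
c3 [ 0.3885 -0.0292  0.012 ]
c4 [0.4527 0.1873 0.012 ]
pivot [0.5816 0.0442 0.046 ]
A [ 0.5585 -0.1535  0.02  ]
B [ 0.4407 -0.1853  0.02  ]
C [ 0.4552 -0.3085  0.02  ]
```

View pics/topz.png

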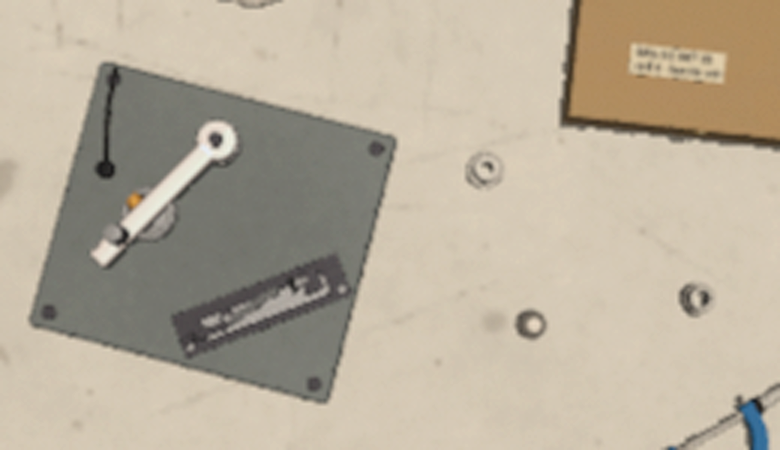

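The enlarged top view confirms the pivot at zoom (215,140), the peg at (117,232) and the catch plate at (262,303). The loose parts are A (484,170), B (530,324), which looks like the cone, and C (697,299). A and C need a closer look, so I'll move to a point between the parts.

>>> {"method": "servo_tool", "body": {"motion": [[0,2,3,0,-8],[0,5,7,0,-16],[0,8,11,0,-24],[0,11,15,0,-32],[0,15,19,0,-40],[0,18,23,0,-48],[0,21,26,0,-56],[0,23,28,0,-64],[0,23,28,0,-70],[0,23,28,0,-70],[0,23,28,0,-70]]}}

```text
time_s: 1.52
ee_pos: [0.4469, -0.2255, 0.4046]
eef_rot: [3.142, 0.0, -0.814]
force: [0.0, -0.3, 1.1]
grip_width: 0.0938
grip_force: 0.0
```

```bash
python3 - <<'E'
from h import *
c=cam("wrist"); save(c,"w1.png"); print(np.array(c['hand_eye']).round(3).tolist(),c['fx'],c['wc'].round(3).tolist())
for n,p in [("A",[.5585,-.1535,.01]),("B",[.4407,-.1853,.01]),("C",[.4552,-.3085,.01])]: print(n,px(c,p))
E
```

```text
[[0.0, 0.962, 0.274, 0.079], [1.0, -0.0, 0.0, -0.001], [0.0, 0.274, -0.962, 0.019], [0.0, 0.0, 0.0, 1.0]] 332.3530512302578 [[-0.727, 0.661, 0.188, 0.502], [-0.687, -0.699, -0.2, -0.283], [-0.0, -0.274, 0.962, 0.386], [0.0, 0.0, 0.0, 1.0]]
A [165.8 166.3]
B [261.5 215.2]
C [327.6 128.4]
```

View pics/w1.png

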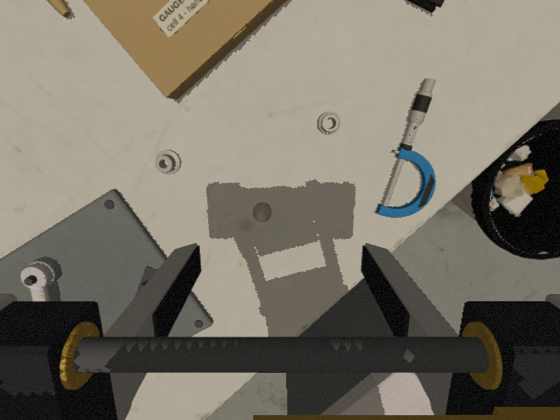

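The wrist view shows A at (168,161), C at (328,123) and the cone at (262,212) in the gripper's shadow. I'll enlarge A and C side by side.

```bash
python3 - <<'E'
from h import *
i=cv2.imread('pics/w1.png')
f=lambda u,v:cv2.resize(i[v-25:v+25,u-25:u+25],(400,400),interpolation=cv2.INTER_CUBIC)
cv2.imwrite('pics/ac.png',np.hstack([f(168,161),f(328,123)]))
E
```

```text
(no output)
```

View pics/ac.png

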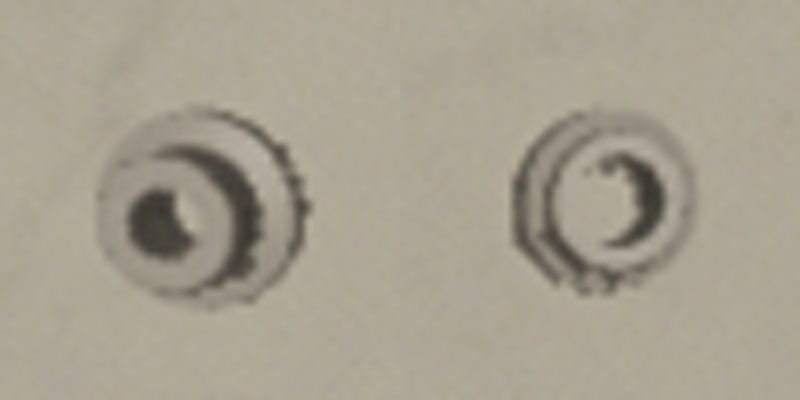

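>>> {"method": "servo_tool", "body": {"motion": [[0,1,5,0,0],[0,1,10,0,0],[0,1,15,0,0],[0,1,20,-1,0],[0,1,25,-2,0],[0,1,28,-4,0],[0,1,30,-6,0],[0,1,30,-6,0],[0,1,30,-6,0]]}}

```text
time_s: 2.7
ee_pos: [0.4573, 0.074, 0.3454]
eef_rot: [-3.141, -0.001, -0.816]
force: [-0.0, 0.4, -0.0]
grip_width: 0.0936
grip_force: 0.0
```

```bash
python3 - <<'E'
from h import *
o=ctrl.get_obs(); print(o['ee_pos'],o['eef_rot'])
c=cam("wrist"); save(c,"w2.png")
print(px(c,[.5145,.116,.07]),px(c,[.583,.043,.046]))
E
```

```text
[0.45729809 0.07399938 0.34535699] [-3.14108493e+00 -5.51026375e-04 -8.15786250e-01]
[193.5 207.8] [192.3  77.2]
```

View pics/w2.png

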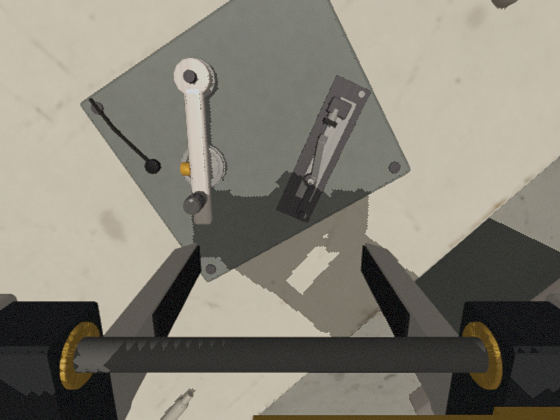

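A has the thin flange with a narrow boss, so it stays. C has the deep, straight lower part, so it is the bush to load. The second wrist picture shows the peg top at about (193,200), the pivot at (190,76) and the nest at (208,163).

```bash
python3 - <<'E'
from h import *
c=cam("wrist"); im=c['image']
g=cv2.cvtColor(im,cv2.COLOR_RGB2GRAY)
print(g[190:216:2,180:208:2])
P=pt(c,191,76,.046);print("pivot",P)
for v in(198,200,203): 
  p=pt(c,194.5,v,.07); print("peg",p,np.linalg.norm((p-P)[:2]),np.degrees(np.arctan2(p[1]-P[1],p[0]-P[0])))
co=[pt(c,u,v,.012) for u,v in[(80,103),(409,170),(205,282)]];print(co)
for a,b in((0,2),(1,2)):
  d=co[a]-co[b];print(np.linalg.norm(d),np.degrees(np.arctan2(d[1],d[0])))
n=pt(c,208,163,.024);print("nest",n,np.linalg.norm((n-P)[:2]),np.degrees(np.arctan2(n[1]-P[1],n[0]-P[0])))
E
```

```text
[[117 119 119 119 119 116 171 194 196 195 194 197 202 187]
 [117 118 116 117 119 115 176 156  77  69  67  69 128 191]
 [117 116 118 117 119 120  68  50  49  51  51  67  69 113]
 [118 119 117 120 114  67  66  58  61  63  47  40  67  70]
 [117 119 119  90  60  85  81  75  57  48  54  42  49  62]
 [119 119 107  74  95 155 149  84  71  61  45  38  42  68]
 [119 119  84  85  87  95  85  87  87  67  51  45  41  85]
 [119 118  83  88  87  83  85  87  86  78  66  45  50 121]
 [117 108  85  86  85  84  88  85  84  84  64  38  99 116]
 [118 116  91  86  83  86  85  87  86  82  55  82 118 117]
 [119 120  91  85  86  85  87  86  85  73  88 122 122 120]
 [121 119 120  92  81  87  84  81  81  86 118 121 118 114]
 [117 122 116 118 110  96  82  95 112 121 118 118 119 117]]
pivot [0.5845 0.0429 0.046 ]
peg [0.5192 0.1091 0.07  ] 0.09298671948187012 134.60786770773169
peg [0.5182 0.1104 0.07  ] 0.09461469230515948 134.48615028364588
peg [0.5166 0.1123 0.07  ] 0.0970915547305738 134.37406955397617
[array([0.6519, 0.1324, 0.012 ]), array([ 0.3896, -0.031 ,  0.012 ]), array([0.4554, 0.1929, 0.012 ])]
0.20560277235484933 -17.11297316338503
0.2333684854473714 -106.37707057349805
nest [0.5323 0.0919 0.024 ] 0.07159497189048965 136.81112079219074
```

>>> {"method": "servo_tool", "body": {"motion": [[0,3,2.1,0,0],[0,5.9,4.15,0,0],[0,5.9,4.15,-3,0],[0,5.9,4.15,-6,0],[0,5.9,4.15,-8.5,0],[0,5.9,4.15,-10.2,0],[0,5.9,4.15,-10.2,0],[0.4,5.9,4.15,-10.2,0],[0.7,5.9,4.15,-10.2,0],[0.8,5.9,4.15,-10.2,0],[0.9,5.9,4.15,-10.2,0],[0.9,5.9,4.15,-10.2,0],[1,5.9,4.15,-10.2,0],[1,5.9,4.15,-10.2,0]], "squeeze": 25}}

```text
time_s: 4.55
ee_pos: [0.5161, 0.1162, 0.2426]
eef_rot: [3.142, 0.0, -0.816]
force: [0.3, -0.1, 0.5]
grip_width: 0.0273
grip_force: 0.0
```

```bash
python3 - <<'E'
from h import *
o=ctrl.get_obs(); print(o['time_s'],o['ee_pos'],o['eef_rot'],o['force'],o['grip_width'],o['grip_force'])
# plan draw: shifts in cm and deg from rest
th0=133.1
for d in list(range(0,61,6))+[58,62,64,66,68,70,72,74,76,78]:
    a=np.radians(th0+d);b=np.radians(th0); print(d,(10*(np.cos(a)-np.cos(b))).round(2),(10*(np.sin(a)-np.sin(b))).round(2))
E
```

```text
4.55 [0.51610275 0.11617732 0.24262138] [ 3.14151982e+00  2.85835837e-05 -8.15913798e-01] [ 0.28815403 -0.07047425  0.45340399] 0.02733149879104016 0.0
0 0.0 0.0
6 -0.73 -0.75
12 -1.37 -1.58
18 -1.92 -2.47
24 -2.38 -3.41
30 -2.74 -4.39
36 -2.99 -5.41
42 -3.13 -6.45
48 -3.17 -7.49
54 -3.09 -8.54
60 -2.91 -9.57
58 -2.98 -9.23
62 -2.82 -9.91
64 -2.73 -10.24
66 -2.62 -10.57
68 -2.5 -10.9
70 -2.37 -11.22
72 -2.22 -11.54
74 -2.07 -11.86
76 -1.9 -12.16
78 -1.73 -12.47
```

Still closing; wait a little.

>>> {"method": "servo_tool", "body": {"motion": [[1,0,0,0,0],[1,0,0,0,0],[1,0,0,0,0],[1,0,0,0,0],[1,0,0,0,0],[1,0,0,0,0]]}}

```text
time_s: 5.3
ee_pos: [0.5162, 0.1162, 0.2427]
eef_rot: [-3.141, -0.0, -0.816]
force: [2.8, 3.1, -2.6]
grip_width: 0.0134
grip_force: 25.0
```

>>> {"method": "servo_tool", "body": {"motion": [[1,-0.37,-0.37,0,3],[1,-0.73,-0.75,0,6],[1,-1.06,-1.16,0,9],[1,-1.37,-1.58,0,12],[1,-1.66,-2.02,0,15],[1,-1.92,-2.47,0,18],[1,-2.16,-2.94,0,21],[1,-2.38,-3.41,0,24],[1,-2.57,-3.9,0,27],[1,-2.74,-4.39,0,30],[1,-2.88,-4.9,0,33],[1,-2.99,-5.41,0,36],[1,-3.07,-5.93,0,39],[1,-3.13,-6.45,0,42],[1,-3.16,-6.97,0,45],[1,-3.17,-7.49,0,48],[1,-3.14,-8.02,0,51],[1,-3.09,-8.54,0,54],[1,-3.09,-8.54,0,54]]}}

```text
time_s: 7.68
ee_pos: [0.4854, 0.0308, 0.2427]
eef_rot: [-3.141, -0.001, 0.127]
force: [5.8, 7.2, -3.4]
grip_width: 0.0137
grip_force: 25.0
```

```bash
cat > f.py <<'E'
from h import *
o=ctrl.get_obs(); p=o['ee_pos']; d=p[:2]-[.5843,.0428]; a=np.arctan2(d[1],d[0])%(2*np.pi)
t=np.array([-np.sin(a),np.cos(a)]); F=o['force']
print('t',o['time_s'],'ang',np.degrees(a).round(2),'draw',(np.degrees(a)-133.1).round(2),'r',np.linalg.norm(d).round(4),'yaw',np.degrees(o['eef_rot'][2]).round(2),'Ft',(F[:2]@t).round(2),'Fr',(F[:2]@d/np.linalg.norm(d)).round(2),'Fz',F[2].round(2),'M',o['moment'].round(2),'w',o['grip_width'],o['grip_force'],p)
E
python3 f.py
```

```text
t 7.675 ang 186.9 draw 53.8 r 0.0996 yaw 7.26 Ft -6.44 Fr -6.66 Fz -3.37 M [ 1.27 -1.03 -0.04] w 0.01374593000113656 24.998815655708313 [0.48544294 0.0308437  0.24271537]
```

>>> {"method": "servo_tool", "body": {"motion": [[1,0.06,-0.17,0,1],[1,0.09,-0.34,0,2],[1,0.12,-0.52,0,3],[1,0.15,-0.69,0,4],[1,0.15,-0.69,0,4]]}}

```text
time_s: 8.3
ee_pos: [0.4867, 0.0243, 0.2427]
eef_rot: [-3.141, -0.0, 0.196]
force: [4.0, 6.5, -1.6]
grip_width: 0.0134
grip_force: 25.0
```

```bash
python3 f.py
```

```text
t 8.3 ang 190.76 draw 57.66 r 0.0993 yaw 11.26 Ft -5.66 Fr -5.12 Fz -1.55 M [ 1.4  -0.52 -0.07] w 0.013402139132650447 24.999480843544006 [0.48670295 0.02425695 0.24266934]
```

>>> {"method": "servo_tool", "body": {"motion": [[1,0.1,-0.1,0,0.7],[1,0.1,-0.1,0,0.7],[1,0.1,-0.1,0,0.7]]}}

```text
time_s: 8.68
ee_pos: [0.4873, 0.0233, 0.2426]
eef_rot: [-3.14, 0.002, 0.209]
force: [-2.5, 6.6, 2.4]
grip_width: 0.0135
grip_force: 25.0
```

```bash
python3 f.py
```

```text
t 8.675 ang 191.39 draw 58.29 r 0.0989 yaw 11.95 Ft -6.97 Fr 1.14 Fz 2.36 M [ 1.34  0.5  -0.07] w 0.013516757835145183 25.001087486743927 [0.4873474  0.02327721 0.24257308]
```

>>> {"method": "servo_tool", "body": {"motion": [[1,0.025,-0.117,0,0.7],[1,0.025,-0.117,0,0.7]]}}

```text
time_s: 8.93
ee_pos: [0.4876, 0.0221, 0.2426]
eef_rot: [-3.14, 0.002, 0.221]
force: [-2.9, 6.8, 2.5]
grip_width: 0.0135
grip_force: 25.0
```

```bash
python3 f.py
```

```text
t 8.925 ang 192.1 draw 59.0 r 0.0989 yaw 12.65 Ft -7.22 Fr 1.39 Fz 2.51 M [ 1.29  0.49 -0.08] w 0.013544612268203431 25.001162588596344 [0.48757257 0.022072   0.24258141]
```

>>> {"method": "servo_tool", "body": {"motion": [[1,0.025,-0.117,0,0.7],[1,0.025,-0.117,0,0.7]]}}

```text
time_s: 9.18
ee_pos: [0.4878, 0.0209, 0.2426]
eef_rot: [-3.14, 0.001, 0.233]
force: [-2.4, 6.9, 1.4]
grip_width: 0.0134
grip_force: 25.0
```

>>> {"method": "servo_tool", "body": {"motion": [[1,0.027,-0.117,0,0.7],[1,0.027,-0.117,0,0.7]]}}

```text
time_s: 9.43
ee_pos: [0.4881, 0.0197, 0.2426]
eef_rot: [-3.14, 0.001, 0.245]
force: [-2.0, 6.6, 2.6]
grip_width: 0.0133
grip_force: 25.0
```

>>> {"method": "servo_tool", "body": {"motion": [[1,0.028,-0.117,0,0.7],[1,0.028,-0.117,0,0.7]]}}

```text
time_s: 9.68
ee_pos: [0.4884, 0.0185, 0.2426]
eef_rot: [-3.14, 0.001, 0.258]
force: [-2.1, 7.4, 2.6]
grip_width: 0.0132
grip_force: 25.0
```

>>> {"method": "servo_tool", "body": {"motion": [[1,0.029,-0.116,0,0.7],[1,0.029,-0.116,0,0.7]]}}

```text
time_s: 9.93
ee_pos: [0.4887, 0.0174, 0.2426]
eef_rot: [-3.14, 0.001, 0.27]
force: [-2.5, 6.8, 1.8]
grip_width: 0.0134
grip_force: 25.0
```

>>> {"method": "servo_tool", "body": {"motion": [[1,0.03,-0.116,0,0.7],[1,0.03,-0.116,0,0.7]]}}

```text
time_s: 10.18
ee_pos: [0.489, 0.0162, 0.2426]
eef_rot: [-3.14, 0.001, 0.282]
force: [-1.7, 7.6, 2.3]
grip_width: 0.0138
grip_force: 25.0
```

>>> {"method": "servo_tool", "body": {"motion": [[1,0.031,-0.116,0,0.7],[1,0.031,-0.116,0,0.7]]}}

```text
time_s: 10.42
ee_pos: [0.4893, 0.015, 0.2426]
eef_rot: [-3.14, 0.001, 0.294]
force: [-2.6, 6.5, 2.1]
grip_width: 0.0134
grip_force: 25.0
```

>>> {"method": "servo_tool", "body": {"motion": [[1,0.032,-0.115,0,0.7],[1,0.032,-0.115,0,0.7]]}}

```text
time_s: 10.68
ee_pos: [0.4896, 0.0139, 0.2426]
eef_rot: [-3.14, 0.001, 0.306]
force: [-2.4, 6.7, 2.1]
grip_width: 0.0132
grip_force: 25.0
```

>>> {"method": "servo_tool", "body": {"motion": [[1,0.034,-0.115,0,0.7],[1,0.034,-0.115,0,0.7]]}}

```text
time_s: 10.92
ee_pos: [0.49, 0.0128, 0.2426]
eef_rot: [-3.14, 0.001, 0.319]
force: [-1.3, 7.0, 1.9]
grip_width: 0.0133
grip_force: 25.0
```

>>> {"method": "servo_tool", "body": {"motion": [[1,0.035,-0.115,0,0.7],[1,0.035,-0.115,0,0.7]]}}

```text
time_s: 11.18
ee_pos: [0.4903, 0.0116, 0.2426]
eef_rot: [-3.14, 0.001, 0.331]
force: [-2.8, 6.7, 1.8]
grip_width: 0.014
grip_force: 25.0
```

>>> {"method": "servo_tool", "body": {"motion": [[1,0.036,-0.114,0,0.7],[1,0.036,-0.114,0,0.7]]}}

```text
time_s: 11.42
ee_pos: [0.4907, 0.0104, 0.2426]
eef_rot: [-3.14, 0.001, 0.343]
force: [-1.3, 6.0, 2.0]
grip_width: 0.0135
grip_force: 25.0
```

>>> {"method": "servo_tool", "body": {"motion": [[1,0.038,-0.113,0,0.7],[1,0.038,-0.113,0,0.7]]}}

```text
time_s: 11.68
ee_pos: [0.4911, 0.0093, 0.2426]
eef_rot: [-3.14, 0.001, 0.355]
force: [-2.2, 5.9, 1.7]
grip_width: 0.0133
grip_force: 25.0
```

>>> {"method": "servo_tool", "body": {"motion": [[1,0.039,-0.113,0,0.7],[1,0.039,-0.113,0,0.7]]}}

```text
time_s: 11.92
ee_pos: [0.4915, 0.0082, 0.2426]
eef_rot: [-3.14, 0.001, 0.367]
force: [-2.1, 7.0, 2.2]
grip_width: 0.0133
grip_force: 25.0
```

```bash
python3 f.py
```

```text
t 11.925 ang 200.45 draw 67.35 r 0.099 yaw 21.05 Ft -7.31 Fr -0.44 Fz 2.2 M [ 1.23  0.24 -0.14] w 0.013313670351951504 25.00086486339569 [0.49151684 0.00819468 0.24258532]
```

>>> {"method": "servo_tool", "body": {"motion": [[1,0.042,-0.113,0,0.7],[1,0.042,-0.113,0,0.7]]}}

```text
time_s: 12.18
ee_pos: [0.4919, 0.0071, 0.2426]
eef_rot: [-3.14, 0.001, 0.38]
force: [-1.3, 7.7, 0.6]
grip_width: 0.0135
grip_force: 25.0
```

>>> {"method": "servo_tool", "body": {"motion": [[1,0.043,-0.112,0,0.7],[1,0.043,-0.112,0,0.7]]}}

```text
time_s: 12.42
ee_pos: [0.4924, 0.0059, 0.2426]
eef_rot: [-3.14, 0.001, 0.392]
force: [-1.6, 7.2, 1.5]
grip_width: 0.0133
grip_force: 25.0
```

>>> {"method": "servo_tool", "body": {"motion": [[1,0.044,-0.111,0,0.7],[1,0.044,-0.111,0,0.7]]}}

```text
time_s: 12.68
ee_pos: [0.4928, 0.0048, 0.2426]
eef_rot: [-3.14, 0.001, 0.404]
force: [-1.1, 6.0, 1.6]
grip_width: 0.0135
grip_force: 25.0
```

>>> {"method": "servo_tool", "body": {"motion": [[1,0.046,-0.11,0,0.7],[1,0.046,-0.11,0,0.7]]}}

```text
time_s: 12.92
ee_pos: [0.4933, 0.0037, 0.2426]
eef_rot: [-3.14, 0.001, 0.416]
force: [-1.6, 6.3, 1.5]
grip_width: 0.0132
grip_force: 25.0
```

>>> {"method": "servo_tool", "body": {"motion": [[1,0.047,-0.11,0,0.7],[1,0.047,-0.11,0,0.7]]}}

```text
time_s: 13.18
ee_pos: [0.4937, 0.0028, 0.2426]
eef_rot: [-3.14, 0.001, 0.428]
force: [-2.2, 8.2, 1.0]
grip_width: 0.0134
grip_force: 25.0
```

>>> {"method": "servo_tool", "body": {"motion": [[1,0.02,-0.045,0,0.3],[1,0.02,-0.045,0,0.3]]}}

```text
time_s: 13.42
ee_pos: [0.4938, 0.0025, 0.2426]
eef_rot: [-3.139, 0.001, 0.434]
force: [-2.0, 10.5, 3.1]
grip_width: 0.0136
grip_force: 25.0
```

```bash
python3 f.py
```

```text
t 13.425 ang 204.03 draw 70.93 r 0.099 yaw 24.84 Ft -10.43 Fr -2.41 Fz 3.09 M [ 1.89  0.54 -0.12] w 0.013614005464272353 25.00257521867752 [0.49383785 0.0024727  0.24259638]
```

>>> {"method": "servo_tool", "body": {"motion": [[1,-0.016,0.036,0,-0.2],[1,-0.032,0.073,0,-0.5],[1,-0.049,0.11,0,-0.7],[1,-0.049,0.11,0,-0.7]]}}

```text
time_s: 13.92
ee_pos: [0.4934, 0.0034, 0.2426]
eef_rot: [-3.14, 0.001, 0.421]
force: [-1.7, 7.0, 2.1]
grip_width: 0.0135
grip_force: 25.0
```

```bash
python3 f.py
```

```text
t 13.925 ang 203.46 draw 70.36 r 0.0991 yaw 24.14 Ft -7.06 Fr -1.2 Fz 2.08 M [ 1.23  0.25 -0.14] w 0.013516713379767798 25.001097321510315 [0.49342406 0.00335996 0.24257769]
```

>>> {"method": "servo_tool", "body": {"motion": [[1,-0.012,0.028,0,-0.2],[1,-0.024,0.055,0,-0.4],[1,-0.024,0.055,0,-0.4]]}}

```text
time_s: 14.3
ee_pos: [0.4932, 0.0039, 0.2426]
eef_rot: [-3.14, 0.001, 0.414]
force: [-1.5, 6.9, 2.2]
grip_width: 0.0135
grip_force: 25.0
```

```bash
python3 f.py
```

```text
t 14.3 ang 203.12 draw 70.02 r 0.0991 yaw 23.74 Ft -6.92 Fr -1.31 Fz 2.16 M [ 1.27  0.17 -0.16] w 0.013504932315809749 25.00111162662506 [0.49318512 0.00389817 0.24259711]
```

>>> {"method": "servo_tool", "body": {"motion": [[1,-0.01,0.023,0,-0.15],[1,-0.02,0.046,0,-0.3],[1,-0.02,0.046,0,-0.3]]}}

```text
time_s: 14.68
ee_pos: [0.493, 0.0044, 0.2426]
eef_rot: [-3.14, 0.001, 0.409]
force: [-1.9, 6.4, 0.7]
grip_width: 0.0134
grip_force: 25.0
```

```bash
python3 f.py
```

```text
t 14.675 ang 202.82 draw 69.72 r 0.0991 yaw 23.44 Ft -6.66 Fr -0.71 Fz 0.67 M [ 1.26  0.22 -0.08] w 0.013374465567743249 25.0009685754776 [0.49299077 0.00437476 0.24260559]
```

>>> {"method": "servo_tool", "body": {"motion": [[1,-0.006,0.014,0,-0.1],[1,-0.012,0.028,0,-0.2],[1,-0.012,0.028,0,-0.2]]}}

```text
time_s: 15.05
ee_pos: [0.4929, 0.0046, 0.2426]
eef_rot: [-3.14, 0.001, 0.406]
force: [-1.6, 7.9, 1.5]
grip_width: 0.0135
grip_force: 25.0
```

```bash
python3 f.py
```

```text
t 15.05 ang 202.66 draw 69.56 r 0.0991 yaw 23.24 Ft -7.92 Fr -1.59 Fz 1.47 M [ 1.23  0.2  -0.09] w 0.013482944734925228 25.001087486743927 [0.4928858  0.00463117 0.24260311]
```

>>> {"method": "servo_tool", "body": {"motion": [[1,-0.008,0.018,0,-0.1],[1,-0.016,0.036,0,-0.2],[1,-0.016,0.036,0,-0.2]]}}

```text
time_s: 15.42
ee_pos: [0.4928, 0.0048, 0.2426]
eef_rot: [-3.141, 0.001, 0.402]
force: [-1.6, 5.7, 1.1]
grip_width: 0.0137
grip_force: 25.0
```

```bash
python3 f.py
```

```text
t 15.425 ang 202.53 draw 69.43 r 0.0991 yaw 23.04 Ft -5.86 Fr -0.69 Fz 1.05 M [ 1.04  0.23 -0.12] w 0.01374397711929753 25.000495612621307 [0.49278366 0.00484505 0.2426089 ]
```

>>> {"method": "servo_tool", "body": {"motion": [[1,-0.006,0.014,0,-0.1],[1,-0.012,0.028,0,-0.2],[1,-0.012,0.028,0,-0.2]]}}

```text
time_s: 15.8
ee_pos: [0.4927, 0.005, 0.2426]
eef_rot: [-3.141, 0.001, 0.399]
force: [-2.3, 4.7, 2.1]
grip_width: 0.0134
grip_force: 25.0
```

```bash
python3 f.py
```

```text
t 15.8 ang 202.46 draw 69.36 r 0.0991 yaw 22.85 Ft -5.24 Fr 0.3 Fz 2.12 M [ 0.87  0.43 -0.04] w 0.013376380654743811 25.000331103801727 [0.49273444 0.0049557  0.24258925]
```

>>> {"method": "servo_tool", "body": {"motion": [[1,-0.007,0.016,0,-0.1],[1,-0.014,0.033,0,-0.2],[1,-0.014,0.033,0,-0.2]]}}

```text
time_s: 16.18
ee_pos: [0.4927, 0.0051, 0.2426]
eef_rot: [-3.142, 0.0, 0.395]
force: [-3.1, 2.0, 2.2]
grip_width: 0.0134
grip_force: 25.0
```

```bash
python3 f.py
```

```text
t 16.175 ang 202.35 draw 69.25 r 0.0991 yaw 22.65 Ft -3.06 Fr 2.07 Fz 2.25 M [ 0.37  0.6  -0.09] w 0.013434489691747766 25.000382959842682 [0.49266034 0.00511508 0.24260565]
```

>>> {"method": "servo_tool", "body": {"motion": [[1,-0.006,0.016,0,-0.1],[1,-0.01,0.027,0,-0.1],[1,-0.01,0.027,0,-0.1]]}}

```text
time_s: 16.55
ee_pos: [0.4926, 0.0053, 0.2426]
eef_rot: [3.141, 0.0, 0.393]
force: [-2.8, -2.6, 2.5]
grip_width: 0.0132
grip_force: 25.0
```

```bash
python3 f.py
```

```text
t 16.55 ang 202.25 draw 69.15 r 0.0991 yaw 22.55 Ft 1.35 Fr 3.54 Fz 2.53 M [-0.38  0.69 -0.06] w 0.013249178715579834 25.00034272670746 [0.49259786 0.00528458 0.24259954]
```

>>> {"method": "servo_tool", "body": {"motion": [[0.9,0,0,0,0],[0.85,0,0,0,0],[0.8,0,0,0,0],[0.7,0,0,0,0],[0.6,0,0,0,0],[0.5,0,0,0,0],[0.5,0,0,0,0],[0.5,0,0,0,0]]}}

```text
time_s: 17.55
ee_pos: [0.4927, 0.0055, 0.2427]
eef_rot: [3.142, -0.0, 0.394]
force: [0.6, -0.5, -1.2]
grip_width: 0.0471
grip_force: 0.0
```

```bash
python3 f.py
```

```text
t 17.55 ang 202.17 draw 69.07 r 0.099 yaw 22.55 Ft 0.72 Fr -0.34 Fz -1.15 M [ 0.05 -0.03  0.01] w 0.0471428359614797 0.0 [0.49265495 0.00546202 0.24265759]
```

Released cleanly. I'll rise and go above bush C.

>>> {"method": "servo_tool", "body": {"motion": [[0.5,0,0,3,0],[0.5,0,0,7,0],[0.5,0,-3,9,0],[0.5,-0.5,-8,9,0],[0.5,-1,-13,9,0],[0.5,-2,-18,9,0],[0.5,-3,-23,9,0],[0.5,-3.5,-27.5,6,0],[0.5,-3.7,-31.3,3,0],[0.5,-3.7,-31.3,2,0],[0.5,-3.7,-31.3,2,0]]}}

```text
time_s: 18.92
ee_pos: [0.4557, -0.307, 0.2622]
eef_rot: [-3.14, 0.001, 0.394]
force: [-0.2, 0.3, -0.5]
grip_width: 0.0472
grip_force: 0.0
```

```bash
python3 - <<'E'
from h import *
o=ctrl.get_obs(); print(o['ee_pos'],np.degrees(o['eef_rot']))
c=cam("wrist"); save(c,"w3.png"); t=cam("top")
crop=cv2.resize(t['image'][150:280,170:300],(420,420),interpolation=cv2.INTER_CUBIC)
cv2.imwrite('pics/w3t.png',cv2.cvtColor(np.hstack([cv2.resize(c['image'][160:400],(560,240)) if 0 else c['image'][:,90:470],crop]),cv2.COLOR_RGB2BGR))
print(px(c,[.4552,-.3085,.022]))
E
```

```text
[ 0.45566117 -0.30704587  0.26220473] [-1.79927109e+02  3.31900424e-02  2.25515894e+01]
[283.7 235. ]
```

View pics/w3t.png

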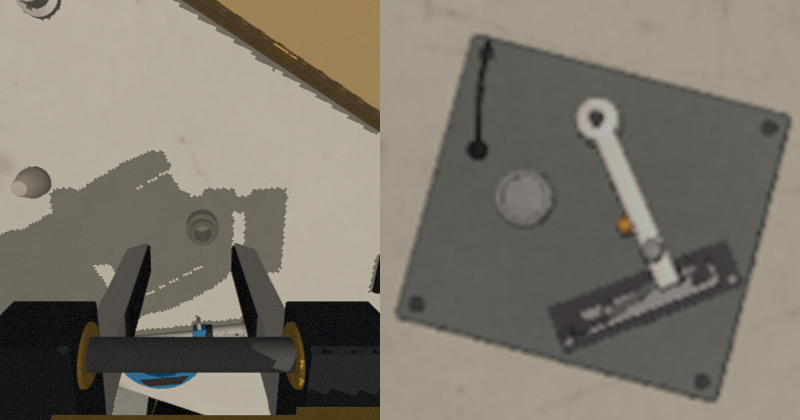

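The arm is held by the catch and the nest is clear. In the top crop the nest centre is at about (524,197). In the wrist view bush C is in shadow at about (203,227) of the crop, which is column 293 of the full image.

```bash
python3 - <<'E'
from h import *
c=cam("wrist"); g=cv2.cvtColor(c['image'],cv2.COLOR_RGB2GRAY)
print(g[202:252:2,270:318:2])
for z,v in((0.022,222),(0.011,228),(0.0,232)): print(z,pt(c,293,v,z))
t=cam("top"); print("nest top",pt(t,214.6,211,.024), "arm peg", pt(t,(652-380)/3.23+170,248/3.23+150,.07), 'pivot',pt(t,(596-380)/3.23+170,118/3.23+150,.046))
E
```

```text
[[106 106 104 104 105 101 102 107 105 104 104 107 107 106 103 108 107 102
  103 105 102 100 102 107]
 [101 105 102 102 104 106 104 105 106 105 102 101 103 107 104 107 103 104
  104 105 104 102 103 102]
 [107 104 103 102 103 107 106 102 107 107 104 110 105 103 103 105 105 103
  103 103 102 102 101 104]
 [104 102 100 104 104 103 103 106 104 105 107 107 106 103 104 106 106 105
  108 102 106 102 103 102]
 [105 103 103 106 104 103 106 105  93  82  76  81  84  95 104 105 107 107
  108 105 104 102 103 104]
 [106 106 102 100 103 103  93  73  71  71  75  71  70  73  72  93 105 108
  105 105 105 106 104 103]
 [101 105 104 103 107  87  71  70  75  78  77  73  76  71  72  72  86 106
  101 107 103 105 105 104]
 [104 106 102 105  91  70  70  81  91  96  99  98  94  95  88  75  70  99
  106 104 105 103 103 104]
 [103 102 104 102  74  72  86  90  94  93  96  97  96  93  92  88  82  71
   99 105 102 105 103 104]
 [103 104 106  93  69  86  90  90  83  72  72  72  74  74  82  91  92  82
  101 101 106 102 105 105]
 [105 105 103  83  90  89  91  75  75  81  86  89  84  78  74  79  91  91
   84 105 102 10
[... 911 characters left out ...]
103 104]
 [103 105 107 105 107 103  91  90  87  90  86  83  90  92  91  89 102 106
  106 104 103 102 107 106]
 [106 107 104 107 105 102 105 101  97  93  86  89  91  90  93 105 106 107
  102 104 106 105 104 108]
 [104 105 107 108 103 107 104 104 105 106 105 106 101 103 106 102 104 105
  108 107 104 105 102 103]
 [104 107 106 104 101 103 106 104 105 104 102 103 105 104 102 106 106 102
  104 107 106 103 104 103]
 [105 104 104 106 106 108 104 106 106 106 106 106 105 106 105 104 104 104
  102 106 107 105 104 106]]
0.022 [ 0.4671 -0.3111  0.022 ]
0.011 [ 0.4597 -0.3147  0.011 ]
0.0 [ 0.4534 -0.3178  0.    ]
nest top [0.5314 0.0983 0.024 ] arm peg [0.492  0.0066 0.07  ] pivot [0.5826 0.0445 0.046 ]
```

```bash
python3 - <<'E'
from h import *
c=cam("wrist"); 
print(pt(c,292,230.5,.011),pt(c,292,226,0))
p=pt(c,292,230.5,.011); print(px(c,p-[0,0,.011]),px(c,p+[0,0,.011]))
E
```

```text
[ 0.4576 -0.315   0.011 ] [ 0.4576 -0.3154  0.    ]
[291.6 225.9] [292.6 235.7]
```

>>> {"method": "servo_tool", "body": {"motion": [[0.5,0.2,-0.82,0,0],[0.5,0.2,-0.82,-2,0],[0.5,0.2,-0.82,-4,0],[0.5,0.2,-0.82,-5.7,0],[0.5,0.2,-0.82,-5.7,0],[0.8,0.2,-0.82,-5.7,0],[1,0.2,-0.82,-5.7,0],[1,0.2,-0.82,-5.7,0],[1,0.2,-0.82,-5.7,0],[1,0.2,-0.82,-5.7,0],[1,0.2,-0.82,-5.7,0],[1,0.2,-0.82,-5.7,0]], "squeeze": 15}}

```text
time_s: 20.68
ee_pos: [0.4578, -0.3158, 0.2062]
eef_rot: [3.141, -0.0, 0.394]
force: [-0.9, 1.1, 6.3]
grip_width: 0.0225
grip_force: 15.1
```

>>> {"method": "servo_tool", "body": {"motion": [[1,0,0,0.3,0],[1,0,0,1.5,0],[1,0,0,4,0],[1,0,0,7,0],[1,0,0,7,0],[1,0,0,7,0]]}}

```text
time_s: 21.42
ee_pos: [0.4575, -0.3156, 0.2752]
eef_rot: [-3.141, 0.0, 0.394]
force: [0.3, -0.6, -0.4]
grip_width: 0.0226
grip_force: 15.0
```

```bash
python3 - <<'E'
from h import *
o=ctrl.get_obs(); print(o['ee_pos'],o['force'],o['grip_width'])
c=cam("wrist"); crop=c['image'][215:325,220:340]
g=cv2.resize(crop,None,fx=5,fy=5,interpolation=cv2.INTER_CUBIC)
cv2.imwrite('pics/w4.png',cv2.cvtColor(cv2.convertScaleAbs(g,alpha=1.8),cv2.COLOR_RGB2BGR))
p=o['ee_pos']; 
for z in(.005,-.006,-.017): print(z,px(c,p-[0,0,.199]+[0,0,z]))
E
```

```text
[ 0.45745138 -0.3155919   0.27516239] [ 0.33614209 -0.60494298 -0.36340098] 0.02259878929333285
0.005 [281.9 261.3]
-0.006 [281.9 253.6]
-0.017 [281.9 246.8]
```

View pics/w4.png

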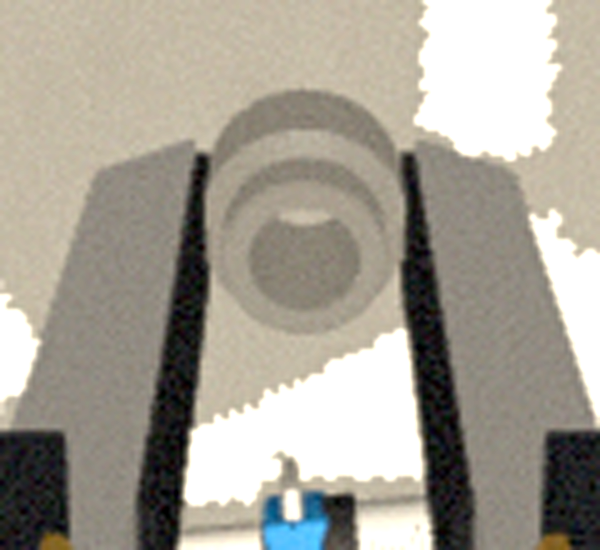

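The bush is held upright and centred between the pads, with the step ring centred at about (305,226) of the crop. I'll carry it to a point beside the nest and look.

>>> {"method": "servo_tool", "body": {"motion": [[1,0,2,3,0],[1,0.5,7,4,0],[1,1,12,4,0],[1,1.5,17,4,0],[1,2,22,4,0],[1,2.5,27,4,0],[1,2.9,32,4,0],[1,2.9,36.5,4,0],[1,2.9,39.4,4,0],[1,2.9,39.4,4,0],[1,2.9,39.4,4,0]]}}

```text
time_s: 22.85
ee_pos: [0.4866, 0.0777, 0.3151]
eef_rot: [-3.141, 0.001, 0.393]
force: [0.0, 0.3, 0.4]
grip_width: 0.0223
grip_force: 15.0
```

```bash
python3 - <<'E'
from h import *
o=ctrl.get_obs(); print(o['ee_pos'],np.degrees(o['eef_rot']),o['grip_width'])
c=cam("wrist"); save(c,"w5.png")
print(px(c,[.5325,.0975,.024]),px(c,[.5325,.0975,.02]))
g=cv2.medianBlur(cv2.cvtColor(c['image'],cv2.COLOR_RGB2GRAY),3)
u,v=px(c,[.5325,.0975,.022]).astype(int)
print(cv2.HoughCircles(g[v-60:v+60,u-60:u+60],cv2.HOUGH_GRADIENT,1,5,param1=60,param2=15,minRadius=14,maxRadius=34),u-60,v-60)
cv2.imwrite('pics/w5z.png',cv2.convertScaleAbs(cv2.resize(cv2.cvtColor(c['image'],cv2.COLOR_RGB2BGR)[v-70:v+70,u-70:u+70],(560,560),interpolation=cv2.INTER_CUBIC),alpha=1.4))
E
```

```text
[0.48662752 0.07769226 0.31506906] [-1.79988406e+02  6.25137408e-02  2.25444434e+01] 0.02227103199201248
[280.7 154.2] [280.7 153.6]
[[[61.5 59.5 18.8]
  [53.5 63.5 25.4]
  [66.5 60.5 23.2]
  [55.5 57.5 19.6]
  [63.5 64.5 23.5]
  [62.5 54.5 19.6]
  [55.5 51.5 25.1]
  [67.5 52.5 15.2]
  [58.5 68.5 15.4]
  [63.5 48.5 16.5]]] 220 93
```

View pics/w5z.png

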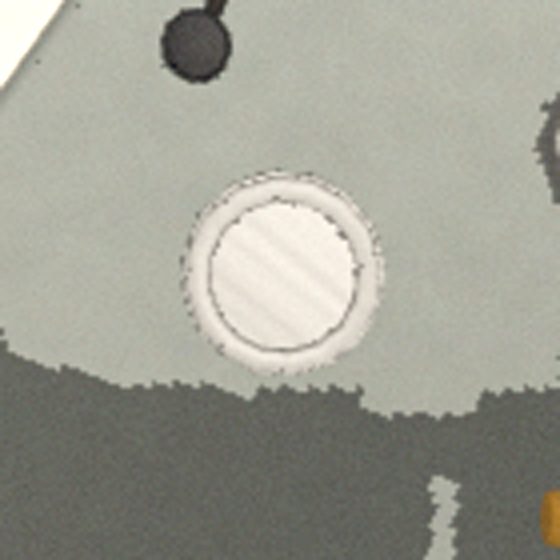

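The nest's inner circle is centred at about (283,275) of the zoom, which is pixel (280.9,151.6) in the full image.

```bash
python3 - <<'E'
from h import *
c=cam("wrist"); n=pt(c,280.9,151.6,.023); o=ctrl.get_obs()
g=n-np.array([.0009,.0004,0])
print(n,(g-o['ee_pos'])[:2]*100, px(c,o['ee_pos']-[0,0,.199-.005]))
im=c['image'][205:300,230:332]
print(cv2.cvtColor(im,cv2.COLOR_RGB2GRAY)[::3,51])
print(cv2.cvtColor(im,cv2.COLOR_RGB2GRAY)[45,::3])
E
```

```text
[0.5345 0.0979 0.023 ] [4.69054168 2.01372229] [282.  261.3]
[ 71  70  71  68  73  71  70  68  70  70  88  94 116 118  90  87 103 104
  50  90  90  88  90  88 104 108  71  69  69 109 195 195]
[ 75  72  72  92  96  93  95  95  92  91  21 105 109 103  91  88  90  87
  90  92  92 107 107  87  18  93  97  93  95  96  95  82  56  47]
```

>>> {"method": "servo_tool", "body": {"motion": [[1,2.4,1,0,0],[1,4.65,1.97,0,0],[1,4.65,1.97,-2,0],[1,4.65,1.97,-4.5,0],[1,4.65,1.97,-6.5,0],[1,4.65,1.97,-7.8,0],[1,4.65,1.97,-8.2,0],[1,4.65,1.97,-8.2,0]]}}

```text
time_s: 23.95
ee_pos: [0.5333, 0.0978, 0.234]
eef_rot: [3.142, -0.0, 0.393]
force: [0.3, -0.2, -0.4]
grip_width: 0.0227
grip_force: 15.0
```

```bash
python3 - <<'E'
from h import *
o=ctrl.get_obs(); print(o['ee_pos'],o['force'],o['moment'],o['grip_width'])
E
```

```text
[0.53330171 0.09777402 0.23397975] [ 0.30825432 -0.24560851 -0.38949451] [ 0.03300174 -0.02001845 -0.00367633] 0.022702577413060074
```

>>> {"method": "servo_tool", "body": {"motion": [[1,0,0,-0.2,0],[1,0,0,-0.35,0],[1,0,0,-0.5,0],[1,0,0,-0.6,0],[1,0,0,-0.6,0]]}}

```text
time_s: 24.58
ee_pos: [0.5331, 0.098, 0.2276]
eef_rot: [-3.142, 0.0, 0.394]
force: [-0.2, 1.1, 0.3]
grip_width: 0.0225
grip_force: 15.0
```

>>> {"method": "servo_tool", "body": {"motion": [[1,0,0,-0.05,0],[1,0,0,-0.1,0],[1,0,0,-0.1,0]]}}

```text
time_s: 24.95
ee_pos: [0.5331, 0.098, 0.2266]
eef_rot: [-3.142, 0.0, 0.394]
force: [0.6, 0.5, -0.5]
grip_width: 0.0224
grip_force: 15.0
```

>>> {"method": "servo_tool", "body": {"motion": [[1,0,0,-0.05,0],[1,0,0,-0.1,0],[1,0,0,-0.1,0]]}}

```text
time_s: 25.32
ee_pos: [0.5332, 0.098, 0.2262]
eef_rot: [3.142, -0.0, 0.394]
force: [-3.0, -0.7, 7.5]
grip_width: 0.0224
grip_force: 15.1
```

Floor contact at the expected height. I'll let go and rise.

>>> {"method": "servo_tool", "body": {"motion": [[0.75,0,0,-0.05,0],[0.7,0,0,-0.05,0],[0.6,0,0,-0.05,0],[0.55,0,0,-0.05,0],[0.55,0,0,-0.05,0],[0.55,0,0,-0.05,0],[0.55,0,0,0.5,0],[0.55,0,0,2,0],[0.55,0,0,5,0],[0.55,0,0,9,0],[0.55,-2,-1,13,0],[0.55,-5,-2,14,0],[0.55,-6,-2.5,14,0],[0.55,-6,-2.5,14,0]]}}

```text
time_s: 27.08
ee_pos: [0.4731, 0.0728, 0.3659]
eef_rot: [3.141, -0.0, 0.393]
force: [0.1, -0.5, -1.1]
grip_width: 0.0423
grip_force: 0.0
```

```bash
python3 - <<'E'
from h import *
o=ctrl.get_obs(); print(o['ee_pos'],o['force'],o['grip_width'])
c=cam("wrist"); t=cam("top")
crop=cv2.resize(t['image'][145:285,170:420],(520,291),interpolation=cv2.INTER_CUBIC)
W=c['image'][60:351,190:470]
cv2.imwrite('pics/fin.png',cv2.convertScaleAbs(cv2.cvtColor(np.hstack([W,crop]),cv2.COLOR_RGB2BGR),alpha=1.3))
print(px(c,[.534,.098,.02])-[190,60])
E
```

```text
[0.47307719 0.07284827 0.36587817] [ 0.12387265 -0.51626814 -1.0698922 ] 0.042296389020234
[91.5 71.5]
```

View pics/fin.png

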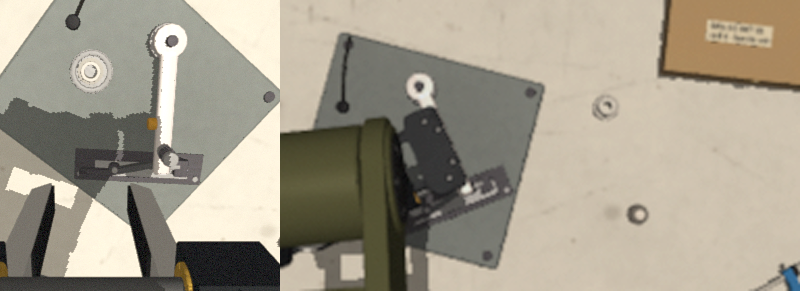

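The bush stands upright inside the rim at (91,71), the arm is hooked with its peg at (168,155), and the other bush and the cone are where they were. I'm handing in.

```bash
python3 -c "
from station import ctrl
print(ctrl.hand_in())"
```

```text
the job is handed in; nothing more can be done
None
```

The job is handed in after about 27 s: the catch holds the striker arm, the 24 mm stepped bush stands upright in the nest, and the flanged bush and cone were not touched.

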